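# Fill the empty cell of the hinge pin crate

### The arm

A 7-joint arm with a two-finger parallel gripper is mounted at the origin on the work surface. World frame = base frame: x ahead of the robot, y to its left, z up, the work surface at z = 0. Lengths are in m, angles in rad, forces in N, time in s.
With the tool pointing down it reaches from about 0.4 to 0.85 m from the base axis. Payload 10.4 kg.
Tool frame: the origin (TCP) lies at the very end of the fingers, on their centre line; the grasp point (between the pads) lies behind it (arm.tcp_to_grasp is the z of the grasp point in the tool frame, in m); z points along the fingers, x is the direction in which the jaws open and shut, and the axes are right-handed (so a half turn about z gives the same grasp; the last joint's range is limited). The gripper opens to 85 mm and grips with 20 to 120 N. Pads are 22 mm wide; open, the fingers measure 114 mm over their backs; the gripper's body (76 mm by 85 mm) begins 54 mm behind the grasp point. The pads swing forward as they close: fully open they stand 13 mm farther back than shut.
Start: joints at [1.169, 0.332, -0.065, 1.46, 0.022, 1.35, -0.088], TCP at [0.231, -0.581, 0.231] pointing down, gripper open.
Joint ranges: [-2.6, 2.6], [-0.5, 2.12], [-1.47, 1.34], [0.16, 2.42], [-1.27, 4.41], [0.06, 2.06], [-2.6, 2.6]. Speed limits (rad/s): [2.22, 2.22, 2.79, 2.79, 3.14, 3.14, 3.14].

### API

Orientations are given as a unit quaternion [x, y, z, w].
In Python, from bench import status, eyes, order, arm gives the robot as it stands. The module is installed in compiled form; this text tells all that it offers.
- The arm moves only by the tool move_arm, never from a script. Its argument "plan" is a list of rows, each a list of 5 numbers: the finger opening in mm, from 0 to 85.4, then the shift along the world's x, y, z in mm, then the turn about the world's z in rad. In form: [[gripper, dx, dy, dz, yaw], ...]. A call has 1 to 20 rows; each row is the pose to reach, as a shift and turn from the pose commanded when the call began; what a row does not reach only later rows make up. A row lasts 1/12 s, in which the tool goes at most 41.7 mm and 7.16 degrees, less where a joint would pass 70% of its speed; a pose out of reach is approached as far as the arm can. A call with a gripper value outside its range is refused whole. The fingers move at their own pace and stop on an object; the grip force is fixed at half the most. Time passes only in rows, so rows that repeat a pose let the fingers close. It gives the time, the measured TCP pose, the force and the opening at its end, in the units of the state.
- status.get_obs(): the state, without advancing time (a new reading comes with each control period).
- eyes.capture(name): name is "scene" or "top"; returns the picture (384x512x3 uint8, red, green, blue); there is no depth.
- eyes.camera_model(name): a dict with "vertical_fov" (degrees; the focal length in pixels is half the picture's height over the tangent of half this angle, whatever the lens; pixels are square), "cx", "cy" (the principal point, pixels), "world_from_camera" (4x4, takes a point from camera to world coordinates). Camera axes: x right, y down, z forward; pixel columns grow to the right and rows downward; lengths in m; the calibration is good to about 2 mm. A picture is of the moment at which its call begins. camera_model takes no time and is no camera call.
- order.job_done(): hands the job in, once; it reports no verdict.
The state is a dict: "t": time; "joint_positions": joint angles; "qd": joint speeds; "joint_torque": joint torques, N m; "ee_pos": TCP position; "ee_rot": TCP orientation; "ft_force": force on the tool from outside, world axes, zero at the start; "ft_torque": the same for the moment, N m; "grip_width": opening from 0.0 (shut) to 1.0 (fully open).
Only numpy, scipy, OpenCV 4.12 (cv2) and the standard library are available. Lean on these libraries where they do the work, as an engineer would, in place of code of your own. Each camera call takes 0.05 s, during which the arm holds its last target.

### The job

The crate of brass hinge pins under the grey cover frame has one empty cell. Find it and stand the spare hinge pin, the long one like those already in the crate, upright on its head in that cell, down on the cell's floor, and let go. The pins already in the crate must stay standing in their own cells.

Things in the scene. Friction and masses are not known exactly. Their poses are not given: they have to be found in the camera images.
- spare_pin: Spare hinge pin, upright on its head on the bare top, to the robot's right of the crate; brass, 85 mm high: round head 44 mm across, 10 mm thick, at the bottom, then a straight 30 mm shank up to the top. Origin: centre of the head's underside; z up the shank. 0.3 to 0.65 kg. A bystander pin beside it has the same diameters but is only 45 mm high.
- crate: Fixed plywood crate with grey cover frame, 94 (x) by 258 (y) by 40 mm high. Origin: centre of its underside, on the work surface; z up. Three open-topped cells in a row along its y, centres at x = 0, y = -82, 0, +82 mm, each 70 mm square, walls 12 mm, floor 6 mm above the origin. Two cells hold a pin, which stands 51 mm above the cover; one, which varies, is empty.
- pin_a: A hinge pin already standing in a cell, same as the spare: brass, 85 mm high: round head 44 mm across, 10 mm thick, at the bottom, then a straight 30 mm shank up to the top. Origin: centre of the head's underside; z up the shank.
- pin_b: The other hinge pin already standing in a cell, same as the spare: brass, 85 mm high: round head 44 mm across, 10 mm thick, at the bottom, then a straight 30 mm shank up to the top. Origin: centre of the head's underside; z up the shank.

How it is judged:
At the end, for the whole second after the job is handed in: The spare pin stands at rest in the empty cell, upright within 10 degrees, on the cell floor (within 8 mm) and within 20 mm of the cell centre along each crate axis. The two other pins stand likewise in their own cells, under 45 mm from where they started (x of spare_pin in the frame of crate between -0.02 and 0.02 m and (y of spare_pin in the frame of crate between -0.102 and -0.062 m or y of spare_pin in the frame of crate between -0.02 and 0.02 m or y of spare_pin in the frame of crate between 0.062 and 0.102 m) and z of spare_pin in the frame of crate between 0 and 0.014 m and angle between each of spare_pin, pin_a, pin_b's own z axis and vertical below 0.17 rad and linear speed of spare_pin below 0.03 m/s and x of pin_a in the frame of crate between -0.02 and 0.02 m and (y of pin_a in the frame of crate between -0.102 and -0.062 m or y of pin_a in the frame of crate between -0.02 and 0.02 m or y of pin_a in the frame of crate between 0.062 and 0.102 m) and z of pin_a in the frame of crate between 0 and 0.014 m and x of pin_b in the frame of crate between -0.02 and 0.02 m and (y of pin_b in the frame of crate between -0.102 and -0.062 m or y of pin_b in the frame of crate between -0.02 and 0.02 m or y of pin_b in the frame of crate between 0.062 and 0.102 m) and z of pin_b in the frame of crate between 0 and 0.014 m and distance of each of pin_a, pin_b from where it was at the start of the episode below 0.045 m); the robot touches nothing.
It also fails if it takes over 32 s, if anything falls off the work surface, if the arm or the gripper's body presses on something with over 40 N, if the wrist force passes 120 N, or if a joint passes its speed limit or range.

## Working session

There is one attempt and no reset: what is moved stays moved. The work goes in short steps, Python scripts to look and compute and a tool call to move; the robot and the scene stay as the last step left them, time stands still between calls to the robot, and variables do not carry over. Pictures are saved under pics/ and viewed, and the job is handed in when it is done.

Besides the shell and the picture viewer there is one more tool, called by a JSON object that holds its "fn" and its "kwargs", one argument or row to a line. move_arm: Moves the arm, as the interface text tells. Its arguments: {"type":"object","properties":{"plan":{"type":"array"}},"required":["plan"]}

```bash
mkdir -p pics
python3 - <<'E'
from bench import status, eyes, order, arm
import cv2, numpy as np
for n in ("scene","top"):
    im=eyes.capture(n); cv2.imwrite(f"pics/{n}0.png",im[:,:,::-1]); m=eyes.camera_model(n); print(n,m)
o=status.get_obs(); print(o); print(arm.tcp_to_grasp)
E
```

```text
scene {'vertical_fov': 47.17650099636519, 'cx': 249.15164902344853, 'cy': 191.0546891307679, 'world_from_camera': array([[-0.05753791,  0.64171737, -0.76477984,  1.19969256],
       [ 0.9982696 ,  0.04629122, -0.03626203, -0.0221408 ],
       [ 0.01213262, -0.7655429 , -0.64327044,  0.59825173],
       [ 0.        ,  0.        ,  0.        ,  1.        ]])}
top {'vertical_fov': 47.90710376942761, 'cx': 259.23781269008845, 'cy': 193.83134654478684, 'world_from_camera': array([[-0.01506398, -0.98907182,  0.14666294,  0.38474488],
       [-0.99985662,  0.01603509,  0.00544133, -0.03001854],
       [-0.00773362, -0.14655995, -0.98917156,  1.04072692],
       [ 0.        ,  0.        ,  0.        ,  1.        ]])}
{'t': 0.1, 'joint_positions': array([ 1.16941092,  0.33280474, -0.06470981,  1.46088615,  0.02160049,
        1.34992457, -0.08848824]), 'qd': array([ 0.00207208, -0.00127465,  0.00028024, -0.00166352,  0.00138195,
        0.00070326,  0.00264675]), 'joint_torque': array([ 2.16878710e-03, -6.26748776e+01,  4.94629238e-02, -3.92427385e+01,
        1.62712298e-02,  7.11176152e-03, -1.01542910e-04]), 'ee_pos': array([ 0.23098878, -0.58036366,  0.23058423]), 'ee_rot': array([ 8.27595827e-01, -5.61324066e-01, -5.65382026e-04, -3.47477982e-04]), 'ft_force': array([-0.01082865, -0.30445259,  0.02854035]), 'ft_torque': array([0.04776207, 0.00213053, 0.00266615]), 'grip_width': 1.0029420743023874}
-0.0187
```

View pics/scene0.png

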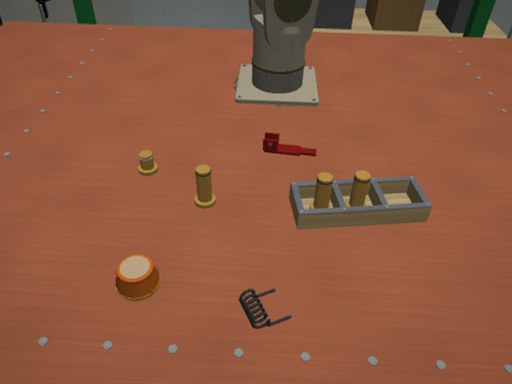

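View pics/top0.png

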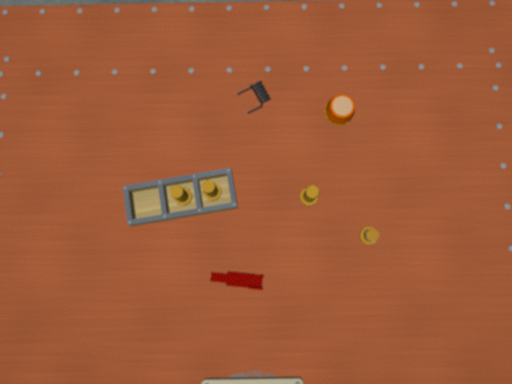

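The spare is at top-view pixel (310,195) and the short bystander at (370,236). The left (+y) cell, at (147,204), is empty. I'll zoom in to measure.

Run:
```python
import cv2
t=cv2.imread("pics/top0.png"); s=cv2.imread("pics/scene0.png")
cv2.imwrite("pics/z1.png",cv2.resize(t[155:240,110:250],None,fx=5.5,fy=5.5,interpolation=cv2.INTER_CUBIC))
cv2.imwrite("pics/z2.png",cv2.resize(t[170:250,290:390],None,fx=7,fy=7,interpolation=cv2.INTER_CUBIC))
cv2.imwrite("pics/z3.png",cv2.resize(s[160:235,280:440],None,fx=5,fy=5,interpolation=cv2.INTER_CUBIC))
cv2.imwrite("pics/z4.png",cv2.resize(s[140:220,125:235],None,fx=7,fy=7,interpolation=cv2.INTER_CUBIC))
```

```text
(no output)
```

View pics/z1.png

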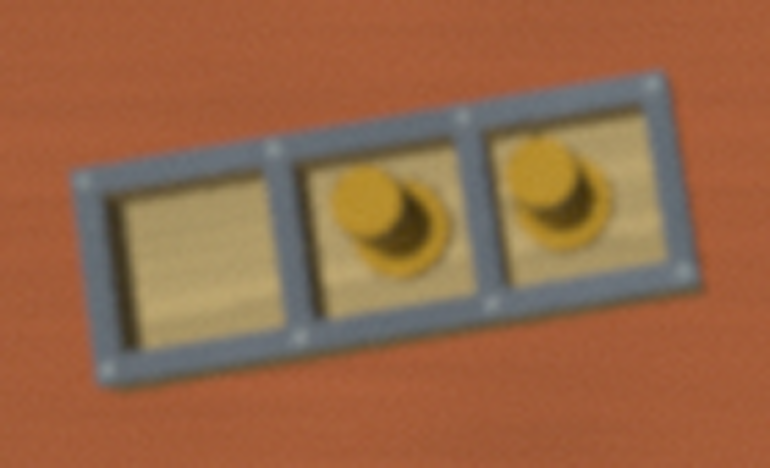

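View pics/z2.png

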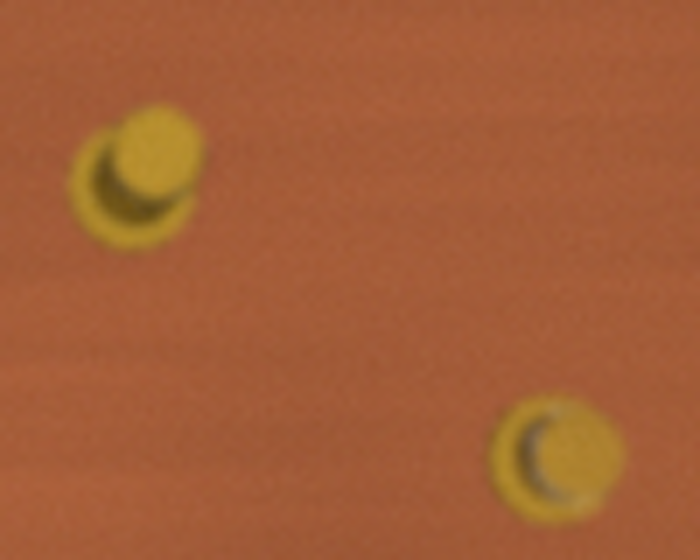

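View pics/z3.png

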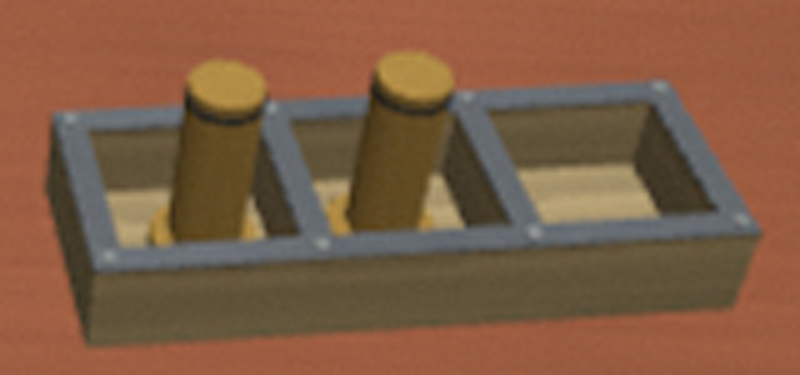

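View pics/z4.png

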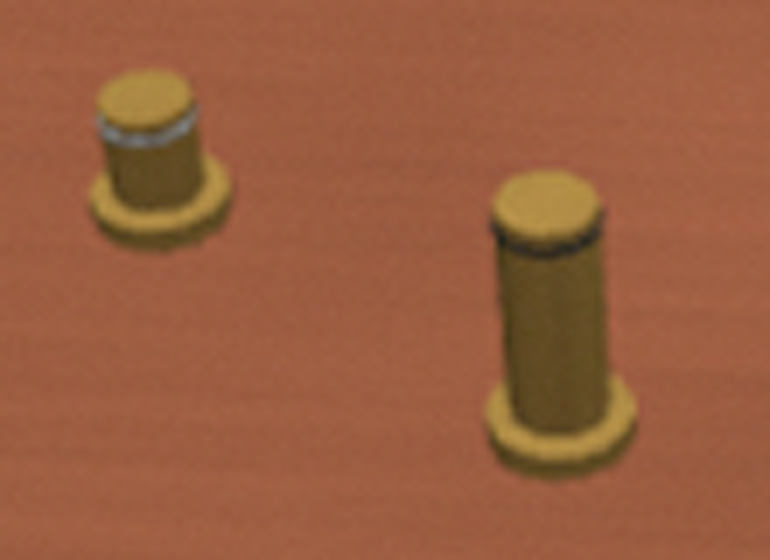

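```bash
cat > h.py <<'E'
import numpy as np
from bench import eyes
def ray(cam,px,z,k=None):
    m=eyes.camera_model(cam); f=192/np.tan(np.radians(m["vertical_fov"]/2)); T=m["world_from_camera"]
    d=T[:3,:3]@np.array([(px[0]-m["cx"])/f,(px[1]-m["cy"])/f,1]); o=T[:3,3]
    return o+d*(z-o[2])/d[2]
def uz(p,off,f): return ((p[0]+.5)/f-.5+off[0],(p[1]+.5)/f-.5+off[1])
E
python3 - <<'E'
from h import *
np.set_printoptions(precision=4,suppress=True)
print(arm if 0 else "")
for n,p,z in [("spare top",(159,152),.085),("spare head",(132,186),.010),("byst top",(580,456),.045),("byst head",(556,459),.01)]:
    print("T",n,ray("top",uz(p,(290,170),7),z))
for n,p,z in [("spare top",(547,204),.085),("spare head",(562,420),.010),("byst top",(146,100),.045),("byst head",(161,198),.01)]:
    print("S",n,ray("scene",uz(p,(125,140),7),z))
c=[ray("top",uz(p,(110,155),5.5),.04) for p in [(75,172),(663,72),(700,288),(100,385)]]
s=[ray("scene",uz(p,(280,160),5),.04) for p in [(760,232),(100,270),(52,117),(668,82)]]
for c in (c,s):
    c=np.array(c);print(c[:,:2],c.mean(0)); print([np.linalg.norm(c[i]-c[i-1]) for i in range(4)])
    u=c[0]+c[3]-c[1]-c[2]; print("angle of y axis",np.degrees(np.arctan2(u[1],u[0])))
    u/=np.linalg.norm(u); print("cell+",c.mean(0)+.082*u)
for n,p in [("mid",(368,203)),("right",(545,174))]: print(n,ray("top",uz(p,(110,155),5.5),.091))
for n,p in [("mid",(414,80)),("right",(227,86))]: print(n,ray("scene",uz(p,(280,160),5),.091))
E
```

```text
T spare top [ 0.5303 -0.1434  0.085 ]
T spare head [ 0.53   -0.1427  0.01  ]
T byst top [ 0.4334 -0.2826  0.045 ]
T byst head [ 0.4343 -0.2833  0.01  ]
S spare top [ 0.5291 -0.1442  0.085 ]
S spare head [ 0.5336 -0.1434  0.01  ]
S byst top [ 0.4332 -0.2845  0.045 ]
S byst head [ 0.437  -0.2837  0.01  ]
[[0.5573 0.2952]
 [0.5967 0.0433]
 [0.503  0.0281]
 [0.4659 0.2818]] [0.5307 0.1621 0.04  ]
[np.float64(0.09236366483045537), np.float64(0.2549689147073346), np.float64(0.09488729618418766), np.float64(0.2563925084822134)]
angle of y axis 98.61601918188416
cell+ [0.5184 0.2432 0.04  ]
[[0.5552 0.2968]
 [0.5944 0.044 ]
 [0.5048 0.0273]
 [0.4631 0.2828]] [0.5294 0.1627 0.04  ]
[np.float64(0.09318624198324606), np.float64(0.25587994868279257), np.float64(0.0911871743566549), np.float64(0.25887396560813347)]
angle of y axis 99.04202210117543
cell+ [0.5165 0.2437 0.04  ]
mid [0.5338 0.1593 0.091 ]
right [0.5445 0.0876 0.091 ]
mid [0.5362 0.1592 0.091 ]
right [0.545  0.0885 0.091 ]
```

{"fn": "move_arm", "kwargs": {
  "plan": [
    [85, 299, 437, 0, 0.925],
    [85, 299, 437, 0, 0.925],
    [85, 299, 437, 0, 0.925],
    [85, 299, 437, 0, 0.925],
    [85, 299, 437, 0, 0.925],
    [85, 299, 437, 0, 0.925],
    [85, 299, 437, 0, 0.925],
    [85, 299, 437, 0, 0.925],
    [85, 299, 437, 0, 0.925],
    [85, 299, 437, 0, 0.925],
    [85, 299, 437, 0, 0.925],
    [85, 299, 437, 0, 0.925],
    [85, 299, 437, 0, 0.925],
    [85, 299, 437, 0, 0.925],
    [85, 299, 437, 0, 0.925],
    [85, 299, 437, 0, 0.925],
    [85, 299, 437, -60, 0.925],
    [85, 299, 437, -100, 0.925],
    [85, 299, 437, -100, 0.925],
    [85, 299, 437, -100, 0.925]
  ]
}}

```text
t: 1.77
ee_pos: [0.5266, -0.145, 0.1269]
ee_rot: [0.991, -0.134, -0.004, -0.0]
ft_force: [-0.1, 0.0, -0.4]
grip_width: 1.001
```

Run:
```python
from bench import status, eyes
import cv2
from scipy.spatial.transform import Rotation as R
o=status.get_obs(); print(o['t'],o['ee_pos'],R.from_quat(o['ee_rot']).as_matrix(),o['joint_positions'])
a=eyes.capture("scene");cv2.imwrite("pics/s1.png",cv2.resize(a[80:280,100:340],None,fx=3,fy=3)[:,:,::-1])
```

```text
1.7667 [ 0.52659423 -0.14502246  0.12688138] [[ 9.63827940e-01 -2.66424088e-01 -7.34220863e-03]
 [-2.66419763e-01 -9.63855807e-01  1.57903417e-03]
 [-7.49752316e-03  4.34192233e-04 -9.99971799e-01]] [ 0.63266461  0.29498985 -0.51834571  1.76992028  0.15957832  1.12616702
 -0.20678157]
```

View pics/s1.png

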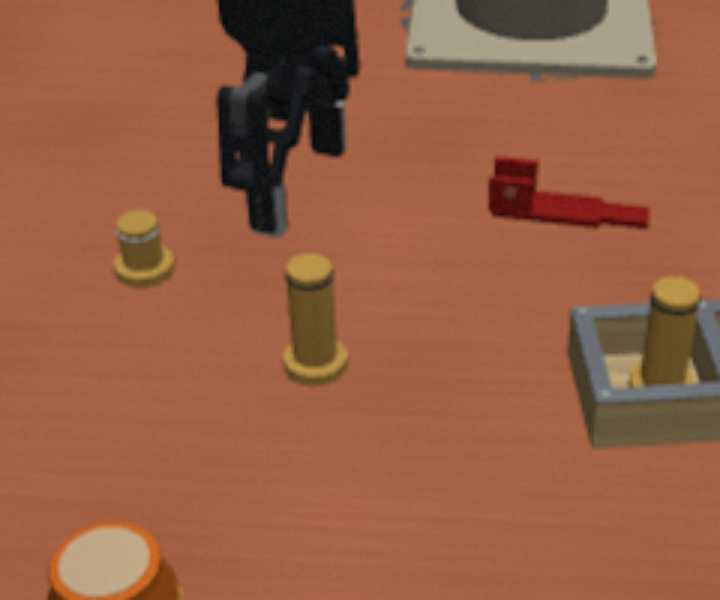

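The gripper is over the spare. The fingertips' midpoint projects to about (199,143), as expected for the reported TCP, which trails the command by about 3 mm. I'll go down and check again before closing.

{"fn": "move_arm", "kwargs": {
  "plan": [
    [85, 0, 0, 0, 0],
    [85, 0, 0, 0, 0],
    [85, 0, 0, -20, 0],
    [85, 0, 0, -35, 0]
  ]
}}

```text
t: 2.15
ee_pos: [0.5317, -0.1445, 0.0981]
ee_rot: [0.991, -0.133, 0.002, 0.001]
ft_force: [-1.2, 0.4, -0.3]
grip_width: 0.996
```

Run:
```python
from bench import status
o=status.get_obs(); print(o['t'],o['ee_pos'],o['qd'].round(3))
```

```text
2.15 [ 0.53167339 -0.14446642  0.09814866] [-0.053  0.224  0.047  0.173  0.13  -0.336 -0.097]
```

{"fn": "move_arm", "kwargs": {
  "plan": [
    [85, 0, 0, -20, 0],
    [85, 0, 0, -40, 0],
    [85, 0, 0, -53, 0],
    [85, 0, 0, -53, 0],
    [85, 0, 0, -53, 0],
    [85, 0, 0, -53, 0]
  ]
}}

```text
t: 2.65
ee_pos: [0.5312, -0.144, 0.0449]
ee_rot: [0.991, -0.133, 0.001, 0.0]
ft_force: [-0.5, -0.2, -0.4]
grip_width: 0.993
```

Run:
```python
from bench import status, eyes
import cv2
o=status.get_obs(); print(o['t'],o['ee_pos'],o['qd'].round(3))
a=eyes.capture("scene");cv2.imwrite("pics/s2.png",cv2.resize(a[80:280,100:340],None,fx=3,fy=3)[:,:,::-1])
```

```text
2.65 [ 0.53124461 -0.1439511   0.04492496] [ 0.001 -0.004 -0.003 -0.001 -0.001 -0.003 -0.002]
```

View pics/s2.png

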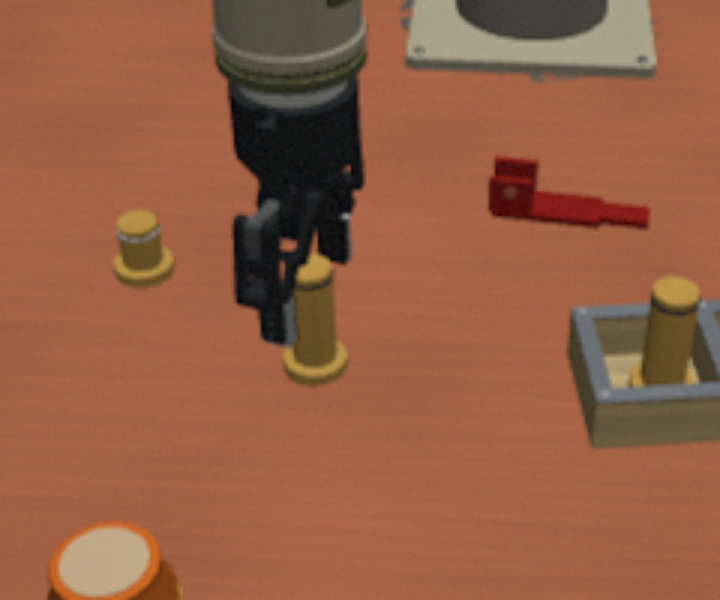

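The shank stands between the two fingertips, at about (278,335) and (338,255) in the zoom. Closing.

{"fn": "move_arm", "kwargs": {
  "plan": [
    [0, 0, 0, 0, 0],
    [0, 0, 0, 0, 0],
    [0, 0, 0, 0, 0],
    [0, 0, 0, 0, 0],
    [0, 0, 0, 0, 0],
    [0, 0, 0, 0, 0],
    [0, 0, 0, 0, 0],
    [0, 0, 0, 0, 0],
    [0, 0, 0, 0, 0],
    [0, 0, 0, 0, 0]
  ]
}}

```text
t: 3.53
ee_pos: [0.5304, -0.1438, 0.0437]
ee_rot: [0.991, -0.133, 0.0, 0.0]
ft_force: [-1.6, -0.6, 5.0]
grip_width: 0.337
```

{"fn": "move_arm", "kwargs": {
  "plan": [
    [0, 0, 0, 10, 0],
    [0, 0, 0, 30, 0],
    [0, 0, 0, 55, 0],
    [0, 0, 0, 80, 0],
    [0, 0, 0, 105, 0],
    [0, 0, 0, 130, 0],
    [0, 0, 0, 150, 0],
    [0, 0, 0, 150, 0],
    [0, 0, 0, 150, 0],
    [0, 0, 0, 150, 0]
  ]
}}

```text
t: 4.37
ee_pos: [0.529, -0.1436, 0.1915]
ee_rot: [0.991, -0.133, -0.001, -0.0]
ft_force: [0.7, -0.5, -7.0]
grip_width: 0.34
```

Run:
```python
from bench import status, eyes
import cv2
o=status.get_obs(); print(o['t'],o['ee_pos'],o['qd'].round(3))
a=eyes.capture("scene");cv2.imwrite("pics/s3.png",cv2.resize(a[40:240,100:340],None,fx=3,fy=3)[:,:,::-1])
```

```text
4.3667 [ 0.52902776 -0.14356585  0.19145061] [-0.001  0.012  0.004  0.006 -0.001  0.001  0.002]
```

View pics/s3.png

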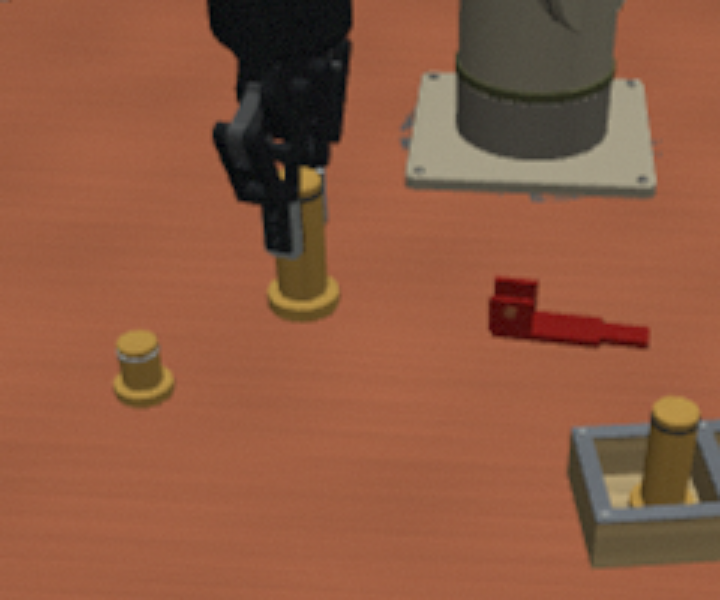

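The spare hangs upright in the grip, and -7 N on the wrist agrees with its weight. I'll carry it over the empty cell.

{"fn": "move_arm", "kwargs": {
  "plan": [
    [0, 0, 10, 0, 0.01],
    [0, -1, 30, 0, 0.03],
    [0, -2, 55, 0, 0.06],
    [0, -3, 85, 0, 0.09],
    [0, -4, 115, 0, 0.12],
    [0, -5, 145, 0, 0.16],
    [0, -6, 175, 0, 0.19],
    [0, -6, 205, 0, 0.22],
    [0, -7, 235, 0, 0.26],
    [0, -8, 265, 0, 0.29],
    [0, -9, 295, 0, 0.32],
    [0, -10, 325, 0, 0.36],
    [0, -11, 350, 0, 0.39],
    [0, -11, 370, 0, 0.41],
    [0, -11, 382, 0, 0.424],
    [0, -11, 387, 0, 0.424],
    [0, -11, 387, 0, 0.424],
    [0, -11, 387, 0, 0.424],
    [0, -11, 387, 0, 0.424],
    [0, -11, 387, 0, 0.424]
  ]
}}

```text
t: 6.08
ee_pos: [0.5195, 0.2418, 0.1933]
ee_rot: [0.997, 0.077, 0.0, 0.0]
ft_force: [0.2, 0.3, -5.4]
grip_width: 0.336
```

Run:
```python
from bench import status, eyes
import cv2
o=status.get_obs(); print(o['t'],o['ee_pos'],o['ee_rot'],o['qd'].round(3))
a=eyes.capture("scene");b=eyes.capture("top")
cv2.imwrite("pics/s4.png",cv2.resize(a[60:260,250:490],None,fx=3,fy=3)[:,:,::-1])
cv2.imwrite("pics/t4.png",cv2.resize(b[130:270,80:280],None,fx=4,fy=4)[:,:,::-1])
```

```text
6.0833 [0.51954029 0.2418222  0.19328612] [9.97006231e-01 7.73202396e-02 5.87479264e-05 3.90090249e-04] [-0.001  0.    -0.006 -0.    -0.001 -0.004  0.   ]
```

View pics/s4.png

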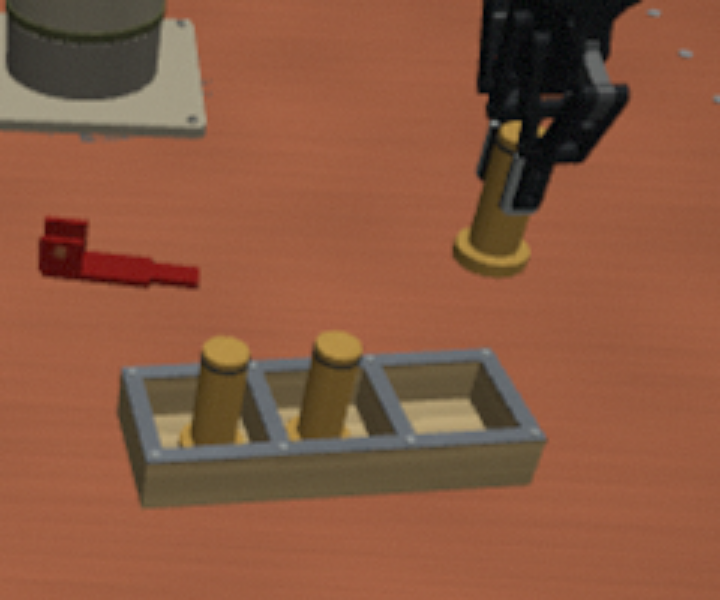

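View pics/t4.png

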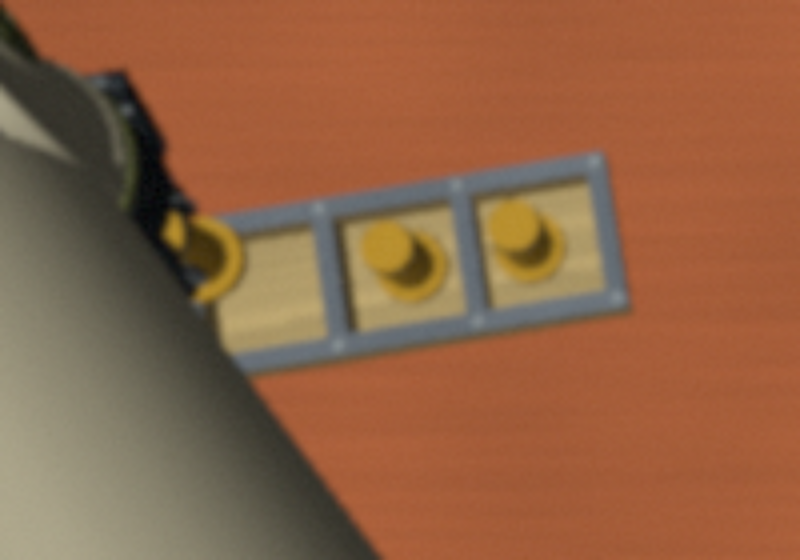

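Run:
```python
from h import *
print(ray("scene",uz((492,249),(250,60),3),.1596)); print(ray("scene",uz((519,134),(250,60),3),.2346))
print(ray("top",uz((203,258),(80,130),4),.1596))
```

```text
[0.52178573 0.24060931 0.1596    ]
[0.51786094 0.23784672 0.2346    ]
[0.51909022 0.24100464 0.1596    ]
```

The held head measures (0.520, 0.241) in both cameras, about 2 mm from the cell centre, and it is upright. I'll go down with that correction.

{"fn": "move_arm", "kwargs": {
  "plan": [
    [0, -2, 2, -10, 0],
    [0, -2, 2, -30, 0],
    [0, -2, 2, -50, 0],
    [0, -2, 2, -70, 0],
    [0, -2, 2, -85, 0],
    [0, -2, 2, -95, 0],
    [0, -2, 2, -100, 0],
    [0, -2, 2, -100, 0],
    [0, -2, 2, -100, 0],
    [0, -2, 2, -100, 0]
  ]
}}

```text
t: 7.02
ee_pos: [0.5177, 0.2457, 0.0944]
ee_rot: [0.997, 0.078, 0.001, -0.0]
ft_force: [0.1, -0.8, -5.0]
grip_width: 0.335
```

Run:
```python
from bench import status, eyes
import cv2
o=status.get_obs(); print(o['t'],o['ee_pos'],o['ft_force'],o['qd'].round(3))
a=eyes.capture("scene")
cv2.imwrite("pics/s5.png",cv2.resize(a[100:250,270:450],None,fx=4,fy=4)[:,:,::-1])
```

```text
7.0167 [0.5177277  0.24571967 0.09435462] [ 0.12157701 -0.79567186 -5.00987218] [ 0.001 -0.005 -0.001 -0.001  0.    -0.002  0.   ]
```

View pics/s5.png

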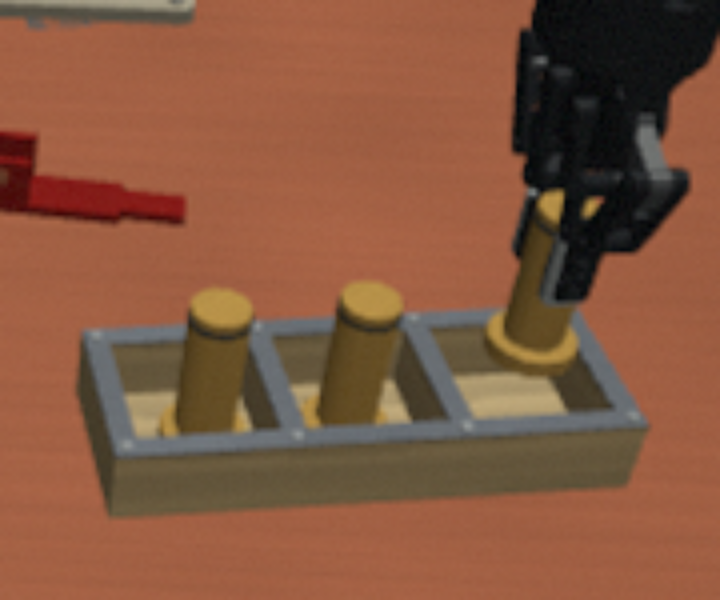

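{"fn": "move_arm", "kwargs": {
  "plan": [
    [0, 0, -2, -10, 0],
    [0, 0, -2, -20, 0],
    [0, 0, -2, -28, 0],
    [0, 0, -2, -35, 0],
    [0, 0, -2, -39, 0],
    [0, 0, -2, -39, 0],
    [0, 0, -2, -39, 0],
    [0, 0, -2, -39, 0]
  ]
}}

```text
t: 7.73
ee_pos: [0.5173, 0.2436, 0.0547]
ee_rot: [0.997, 0.079, 0.0, -0.0]
ft_force: [0.1, -0.9, -6.4]
grip_width: 0.339
```

Bottom is about 11 mm high, so roughly 5 mm above the floor. I'll creep down.

{"fn": "move_arm", "kwargs": {
  "plan": [
    [0, 0, 0, -1, 0],
    [0, 0, 0, -2, 0],
    [0, 0, 0, -3, 0],
    [0, 0, 0, -4, 0],
    [0, 0, 0, -4, 0],
    [0, 0, 0, -4, 0]
  ]
}}

```text
t: 8.23
ee_pos: [0.5171, 0.2433, 0.0503]
ee_rot: [0.997, 0.078, 0.0, -0.0]
ft_force: [0.2, 0.4, -6.7]
grip_width: 0.337
```

{"fn": "move_arm", "kwargs": {
  "plan": [
    [0, 0, 0, -1, 0],
    [0, 0, 0, -1, 0],
    [0, 0, 0, -1, 0]
  ]
}}

```text
t: 8.48
ee_pos: [0.5173, 0.2434, 0.0498]
ee_rot: [0.997, 0.078, 0.0, 0.0]
ft_force: [-2.2, -1.0, 0.9]
grip_width: 0.335
```

Contact: the wrist force went from -6.7 to +0.9 N. Releasing.

{"fn": "move_arm", "kwargs": {
  "plan": [
    [35, 0, 0, 0, 0],
    [40, 0, 0, 0, 0],
    [50, 0, 0, 0, 0],
    [60, 0, 0, 0, 0],
    [65, 0, 0, 0, 0],
    [65, 0, 0, 0, 0],
    [65, 0, 0, 0, 0],
    [65, 0, 0, 0, 0]
  ]
}}

```text
t: 9.15
ee_pos: [0.5172, 0.2433, 0.0493]
ee_rot: [0.997, 0.078, 0.0, -0.0]
ft_force: [-0.1, 0.5, -0.1]
grip_width: 0.756
```

Run:
```python
from bench import status, eyes
import cv2
o=status.get_obs(); print(o['t'],o['ee_pos'],o['ft_force'],o['grip_width'])
a=eyes.capture("scene")
cv2.imwrite("pics/s6.png",cv2.resize(a[100:250,270:450],None,fx=4,fy=4)[:,:,::-1])
```

```text
9.15 [0.51716664 0.24329835 0.04933229] [-0.06061607  0.47974126 -0.06304183] 0.7556049132981966
```

View pics/s6.png

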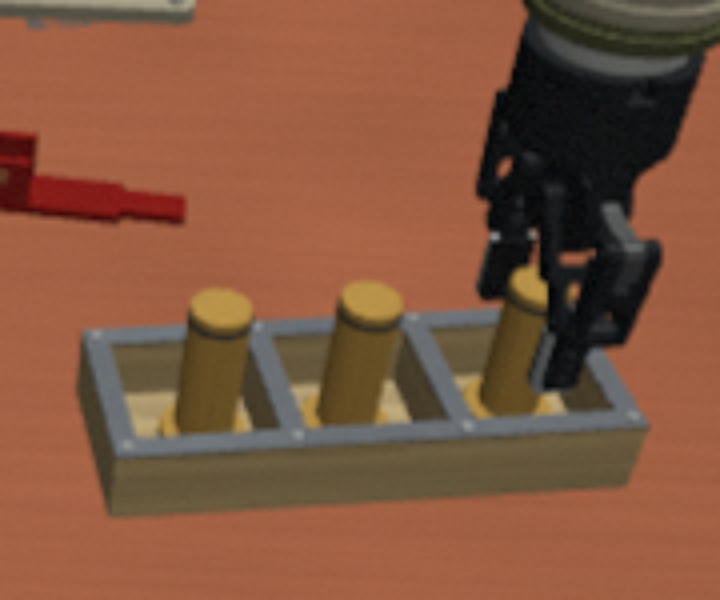

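The spare stands in the right-hand cell of this view, free between the open fingers. I'll retreat straight up.

{"fn": "move_arm", "kwargs": {
  "plan": [
    [65, 0, 0, 10, 0],
    [65, 0, 0, 30, 0],
    [65, 0, 0, 60, 0],
    [65, 0, 0, 90, 0],
    [65, 0, 0, 120, 0],
    [65, 0, 0, 150, 0],
    [65, -40, 0, 150, 0],
    [65, -80, 0, 150, 0],
    [65, -100, 0, 150, 0],
    [65, -100, 0, 150, 0],
    [65, -100, 0, 150, 0],
    [65, -100, 0, 150, 0]
  ]
}}

```text
t: 10.2
ee_pos: [0.4179, 0.2431, 0.2]
ee_rot: [0.997, 0.078, 0.001, 0.0]
ft_force: [0.3, -0.1, 0.4]
grip_width: 0.762
```

Run:
```python
from bench import status, eyes
import cv2
a=eyes.capture("scene")
cv2.imwrite("pics/s7.png",cv2.resize(a[160:235,280:440],None,fx=5,fy=5,interpolation=cv2.INTER_CUBIC)[:,:,::-1])
o=status.get_obs(); print(o['t'],o['ee_pos'],o['ft_force'])
```

```text
10.25 [0.41798055 0.24316226 0.19974849] [ 0.80590325 -0.58437486  0.43276986]
```

View pics/s7.png

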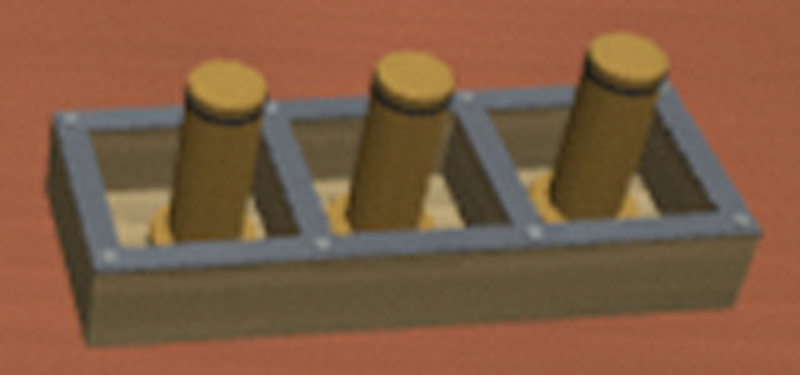

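Run:
```python
from h import *
from bench import order
p=ray("scene",uz((627,59),(280,160),5),.091); print(p)
d=p[:2]-np.array([.5175,.2435]); print(d)
if np.abs(d).max()<.01: print(order.job_done())
```

```text
[0.51704822 0.24248055 0.091     ]
[-0.00045178 -0.00101945]
the job is handed in; nothing more can be done
None
```

The spare hinge pin is standing on its head in the empty cell, the one at the crate's +y end, and I handed the job in at about 10.3 s. No verdict is reported.

- **What I did:** I gripped the spare by its shank at (0.530, -0.144) m and carried it over the crate. I lowered it until the wrist force showed it touching the floor, released it, and moved the arm clear.
- **Spare pin:** In the last picture its top is about 1 mm from the measured cell centre, assuming it stands at the height of a pin on the floor. It looks upright.
- **Other pins:** Both pins are at the same pixel positions as at the start.
- **Wrist force:** It stayed below about 7 N at every reading.
- **Limits of the checks:** No check failed or disagreed by more than a few millimetres. The final position check used only the scene camera.

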